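# Nest the purple sample cup in its dock without jamming it

### The job

Pick up the purple-topped sample cup and nest it upright in the purple-rimmed dock, pushing it down lightly until the dock's rim lies within the dark band around the cup; stop well before the rubber liner reaches the bottom, where the cup wedges. Let go of it there, and leave the amber-topped cup where it stands.

Things in the scene. Friction and masses are not known exactly. Their poses are not given: they have to be found in the camera images.
- purple_cup: Loose open tapered sample cup, 110 mm tall, about 60 g, upright. White cone 30 mm across at the foot, 50 mm at 66 mm height; above that a straight-sided purple collar 50 mm across, 66 to 110 mm high, to be gripped from above across its outside; wall 2.5 mm. A dark band rings the cone 36 to 56 mm above the foot. Origin: centre of the underside; z up to the mouth.
- purple_dock: Fixed white tapered receiver with purple rim, 84 mm tall, on an 84 mm square grey foot. Rim 65 mm across outside; bore 55 mm across at the rim, 43 mm near the bottom. A dark rubber disc in the bore, the liner, carries the cup: its top, when up, is 56 mm above the bench. With the rim at mid-band the cup's foot is 38 mm above the bench. Origin: centre of the underside; z up.
- purple_liner (a joint): How far (m) the liner is pushed down in the purple dock: 0 fully up, 0.040 bottom stop (cup wedged); starts at 0 to 0.003. It holds the cup's weight, gives way to a slow push of about 6 N (1 N more per 17 mm/s of speed) and stays where left. With the cup on it, the rim is at mid-band at 0.018, at the band's edges at 0.008 and 0.028.
- amber_cup: Loose bystander cup, same shape and size as the purple one but with an amber (yellow-orange) collar; to be left where it stands. Origin: centre of the underside; z up. (An amber-rimmed dock, and a turquoise dock with its cup already nested to the right depth, also stand near by.)
Not all that is in view belongs to the job. Leave any red look-alike of the purple_cup alone. Leave any pink look-alike of the purple_dock alone.

How it is judged:
At the end, for the whole second after the job is handed in: The purple cup stands at rest in the purple dock, upright within 10 degrees and within 14 mm of the dock's axis, resting on the liner, which has been pushed down between 6 and 30 mm (cup foot 25 to 51 mm above the dock's underside), and the amber cup is within 30 mm of where it started (value of joint purple_liner between 0.006 and 0.03 m and z of purple_cup in the frame of purple_dock between 0.025 and 0.051 m and horizontal distance between purple_cup and purple_dock below 0.014 m and angle between purple_cup's own z axis and vertical below 0.18 rad and linear speed of purple_cup below 0.02 m/s and distance of amber_cup from where it was at the start of the episode below 0.03 m); the robot touches nothing.
It fails at once if the liner is pushed to within 3 mm of its bottom stop: the cup is wedged (value of joint purple_liner above 0.037 m).
It fails at once if the amber cup is moved by more than 30 mm (distance of amber_cup from where it was at the start of the episode above 0.03 m).
It also fails if it takes over 43 s, if anything falls off the work surface, if the arm or the gripper's body presses on something with over 40 N, if the wrist force passes 120 N, or if a joint passes its speed limit or range.

### The arm

A 7-joint arm with a two-finger parallel gripper is mounted at the origin on the work surface. World frame = base frame: x ahead of the robot, y to its left, z up, the work surface at z = 0. Lengths are in m, angles in rad, forces in N, time in s.
With the tool pointing down it reaches from about 0.425 to 0.925 m from the base axis. Payload 6.8 kg.
Tool frame: the origin (TCP) lies midway between the tips of the shut fingers; the grasp point (between the pads) lies arm.grip_point_offset behind it (arm.grip_point_offset is the distance from the TCP to the grasp point, in m); z points along the fingers, y is the direction in which the jaws open and shut (so a half turn about z gives the same grasp; the last joint's range is limited). The gripper opens to 88 mm and grips with 3 to 60 N. Pads are 20 mm wide; open, the fingers measure 115 mm over their backs; the gripper's body (75 mm by 178 mm) begins 61 mm behind the grasp point.
Start: joints at [-1.434, 0.477, 0.022, 1.555, -0.011, 1.109, -0.083], TCP at [0.164, 0.655, 0.223] pointing down, gripper open.
Joint ranges: [-2.96, 2.96], [-0.34, 2.1], [-1.41, 1.46], [0.24, 2.44], [-1.37, 4.51], [0.17, 1.92], [-2.96, 2.96]. Speed limits (rad/s): [2.39, 2.39, 3.14, 3.14, 3.14, 3.14, 3.14].

### API

Orientations are given as a rotation vector (axis times angle).
In Python, from bench import readout, snapshot, camera_params, ticket, arm gives the robot as it stands.
- The arm moves only by the shell command python3 -m inch 'ROWS' [FORCE]. ROWS is text: rows parted by semicolons, each of 5 numbers parted by spaces: the closure, from -1 (fully open) to 1 (shut), so that 0 is half open, then the shift along the tool's x, y, z in m, then the turn about the tool's z in rad. A call has 1 to 8 rows; each row is the pose to reach, as a shift and turn from the pose commanded when the call began, along the tool's axes at that moment; what a row does not reach only later rows make up. A row lasts 1/10 s, in which the tool goes at most 50 mm and 8.59 degrees, less where a joint would pass 70% of its speed; a pose out of reach is approached as far as the arm can. A call with a gripper value outside its range is refused whole. The fingers move at their own pace and stop on an object; FORCE is the grip in N (left out, the last holds). Time passes only in rows, so rows that repeat a pose let the fingers close. It gives the time, the measured TCP pose, the force and the opening at its end, in the units of the state.
- readout.observe(): the state, without advancing time (a new reading comes with each control period).
- snapshot(name): name is "scene" or "top" or "wrist"; returns the picture (384x512x3 uint8, red, green, blue); there is no depth.
- camera_params(name): a dict with "intrinsics" (3x3 intrinsics, pixels), "rvec" (rotation vector, rad) and "tvec" (3), from world to camera coordinates, as OpenCV has them; the wrist camera has in their place "T_tool_cam" (4x4, takes a point from camera to tool coordinates, whose origin is the TCP and whose axes are the flange's). Camera axes: x right, y down, z forward; pixel columns grow to the right and rows downward; lengths in m; the calibration is good to about 2 mm. A picture is of the moment at which its call begins: read the wrist's pose just before it. camera_params takes no time and is no camera call.
- ticket.close_job(): hands the job in, once; it reports no verdict.
The state is a dict: "time_s": time; "qpos": joint angles; "qd": joint speeds; "joint_efforts": joint torques, N m; "eef_pos": TCP position; "orientation": TCP orientation; "ft_force": force on the tool from outside, world axes, zero at the start; "moment": the same for the moment, N m; "width": finger opening in m.
Only numpy, scipy, OpenCV 4.12 (cv2) and the standard library are available. Lean on these libraries where they do the work, as an engineer would, in place of code of your own. Each camera call takes 0.05 s, during which the arm holds its last target.

## Working session

There is one attempt and no reset: what is moved stays moved. The work goes in short steps, Python scripts to look and compute and a shell command to move; the robot and the scene stay as the last step left them, time stands still between calls to the robot, and variables do not carry over. Pictures are saved under pics/ and viewed, and the job is handed in when it is done.

```bash
ls; mkdir -p pics
python3 - <<'E'
from bench import readout, snapshot, camera_params, arm
import cv2
s=readout.observe();print(s['time_s'],s['eef_pos'],s['orientation'],s['width'],arm.grip_point_offset)
for n in ("scene","top"):
    cv2.imwrite(f"pics/{n}0.png",cv2.cvtColor(snapshot(n),cv2.COLOR_RGB2BGR)); print(n,camera_params(n))
print(camera_params("wrist"))
E
```

```text
pics
0.0 [0.16344708 0.65429042 0.22170337] [-3.83450150e-01 -3.11801168e+00  2.82466120e-03] 0.0877974467899001 0.0187
scene {'intrinsics': array([[347.77006461,   0.        , 251.30090626],
       [  0.        , 347.77006461, 191.88921604],
       [  0.        ,   0.        ,   1.        ]]), 'rvec': array([ 0.68008793,  2.67433415, -1.09240756]), 'tvec': array([ 0.44344864, -0.13242999,  0.96245264])}
top {'intrinsics': array([[412.43097331,   0.        , 263.31122745],
       [  0.        , 412.43097331, 185.75942989],
       [  0.        ,   0.        ,   1.        ]]), 'rvec': array([ 2.11532345, -2.16757272,  0.11908668]), 'tvec': array([0.02012536, 0.52568957, 0.85284332])}
{'intrinsics': array([[277.73027717,   0.        , 250.64840289],
       [  0.        , 277.73027717, 187.84771316],
       [  0.        ,   0.        ,   1.        ]]), 'T_tool_cam': array([[ 1.78647687e-03, -9.61931082e-01, -2.73286300e-01,
         7.44767408e-02],
       [ 9.99998387e-01,  1.76901220e-03,  3.10319886e-04,
        -2.45408870e-04],
       [ 1.84940455e-04, -2.73286413e-01,  9.61932691e-01,
        -1.62704198e-01],
       [ 0.00000000e+00,  0.00000000e+00,  0.00000000e+00,
         1.00000000e+00]])}
```

View pics/scene0.png

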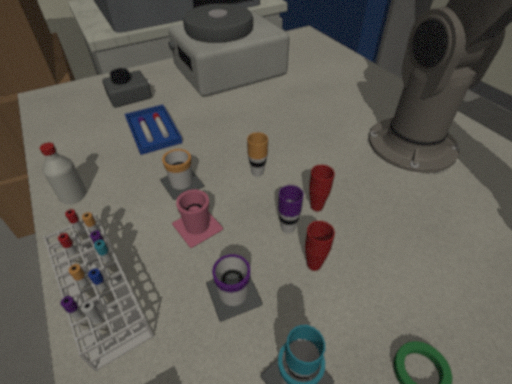

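View pics/top0.png

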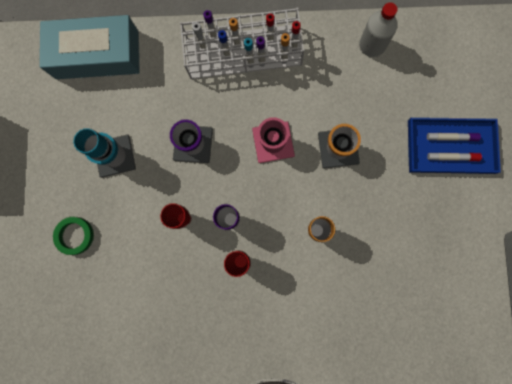

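The top view shows the purple cup at about (227,217), with the red look-alikes at (175,216) and (237,263) and amber at (321,229). The purple dock is at (186,136), the pink look-alike at (273,134), the amber dock at (344,140) and turquoise at (97,147). I'll check the choice in close crops.

Run:
```python
import cv2,numpy as np
t=cv2.imread("pics/top0.png");s=cv2.imread("pics/scene0.png")
a=cv2.resize(t[110:290,150:270],None,fx=5,fy=5,interpolation=cv2.INTER_CUBIC)
cv2.imwrite("pics/c1.png",cv2.resize(t[100:180,150:230],None,fx=7,fy=7,interpolation=cv2.INTER_CUBIC))
cv2.imwrite("pics/c2.png",cv2.resize(t[190:285,155:275],None,fx=6,fy=6,interpolation=cv2.INTER_CUBIC))
cv2.imwrite("pics/c3.png",cv2.resize(s[150:330,200:345],None,fx=3.3,fy=3.3,interpolation=cv2.INTER_CUBIC))
```

```text
(no output)
```

View pics/c1.png

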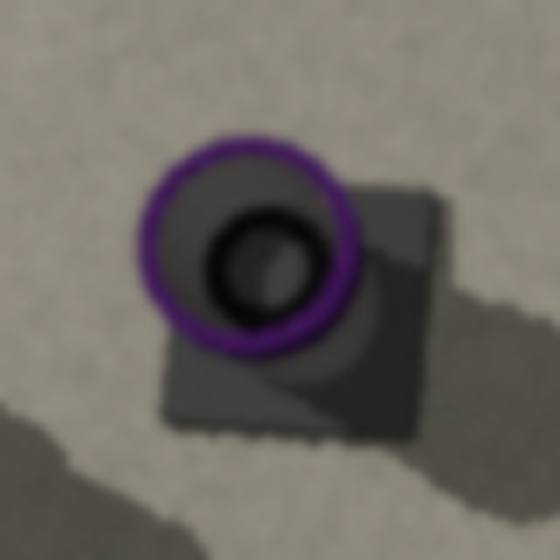

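View pics/c2.png

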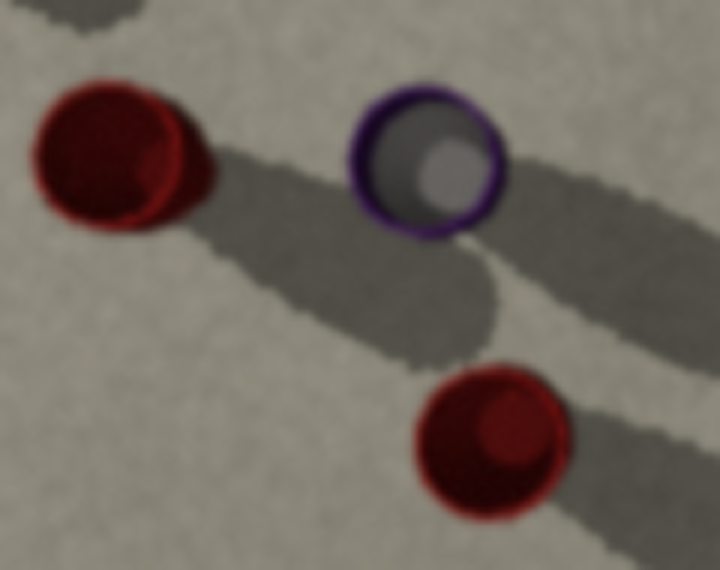

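View pics/c3.png

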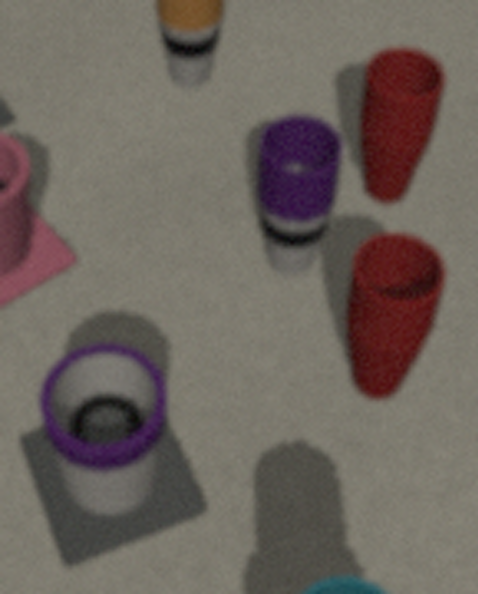

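The crops confirm the choice: a white cone with a dark band and purple collar, and a purple-rimmed white dock on a grey foot. The red cups and the pink dock are look-alikes. Next I'll locate everything from both cameras.

```bash
cat > h.py <<'E'
import numpy as np,cv2
from bench import readout, snapshot, camera_params, arm
from scipy.spatial.transform import Rotation as R
def ray(n,uv,z,T=None):
    c=camera_params(n);K=c['intrinsics']
    d=np.linalg.inv(K)@np.array([*uv,1.])
    if n=='wrist':
        X=T@c['T_tool_cam'];o=X[:3,3];d=X[:3,:3]@d
    else:
        M=cv2.Rodrigues(c['rvec'])[0];o=-M.T@c['tvec'];d=M.T@d
    return o+d*(z-o[2])/d[2]
def pose():
    s=readout.observe();T=np.eye(4);T[:3,3]=s['eef_pos'];T[:3,:3]=R.from_rotvec(s['orientation']).as_matrix();return s,T
def totool(p,T): return np.linalg.inv(T)@np.array([*p,1.])
E
python3 - <<'E'
from h import *
f=lambda p,k,o:((p[0]+.5)/k-.5+o[0],(p[1]+.5)/k-.5+o[1])
P=lambda *a:print(a[0],np.round(a[1],4))
P('cup top',ray('top',f((427,162),6,(155,190)),.11))
P('cup scene',ray('scene',f((300,148),3.3,(200,150)),.11))
P('dock top',ray('top',f((250,246),7,(150,100)),.084))
P('dock scene',ray('scene',f((104,405),3.3,(200,150)),.084))
P('red1',ray('top',f((109,155),6,(155,190)),.11));P('red2',ray('top',f((493,442),6,(155,190)),.11))
P('amber',ray('top',(321,229),.11));P('pink',ray('top',(273,134),.084));P('turq',ray('top',(96,146),.15))
# widths
P('w',ray('top',f((348,162),6,(155,190)),.11)-ray('top',f((507,162),6,(155,190)),.11))
P('w',ray('top',f((139,246),7,(150,100)),.084)-ray('top',f((362,246),7,(150,100)),.084))
s,T=pose();print(T)
E
```

```text
cup top [0.4571 0.0806 0.11  ]
cup scene [0.4616 0.087  0.11  ]
dock top [0.6307 0.166  0.084 ]
dock scene [0.634  0.1726 0.084 ]
red1 [0.4619 0.1848 0.11  ]
red2 [0.3668 0.0603 0.11  ]
amber [ 0.4286 -0.1041  0.11  ]
pink [ 0.6269 -0.0162  0.084 ]
turq [0.5958 0.3238 0.15  ]
w [0.0013 0.0519 0.    ]
w [0.0019 0.0665 0.    ]
[[-9.70188630e-01  2.42350881e-01 -2.69422628e-04  1.63479667e-01]
 [ 2.42351001e-01  9.70187357e-01 -1.57616002e-03  6.54358885e-01]
 [-1.20593343e-04 -1.59446738e-03 -9.99998722e-01  2.21809834e-01]
 [ 0.00000000e+00  0.00000000e+00  0.00000000e+00  1.00000000e+00]]
```

Run:
```python
from h import *
s,T=pose();print(totool((.459,.083,.22),T).round(4))
```

```text
[-0.4252 -0.4827  0.0026  1.    ]
```

```bash
python3 -m inch '-1 -.02 -.023 0 0;-1 -.05 -.057 0 0;-1 -.083 -.094 0 0;-1 -.116 -.132 0 0;-1 -.149 -.169 0 0;-1 -.182 -.206 0 0;-1 -.215 -.243 0 0;-1 -.245 -.278 0 0' && python3 -m inch '-1 -.03 -.034 0 0;-1 -.063 -.071 0 0;-1 -.096 -.109 0 0;-1 -.129 -.146 0 0;-1 -.155 -.176 0 0;-1 -.172 -.195 0 0;-1 -.18 -.205 0 0;-1 -.18 -.205 0 0'
python3 - <<'E'
from h import *
s,T=pose();print(s['time_s'],T.round(4));np.save('T1.npy',T)
im=cv2.cvtColor(snapshot('wrist'),cv2.COLOR_RGB2BGR);cv2.imwrite('pics/w1.png',im)
E
```

```text
time_s: 0.9
eef_pos: [0.3345, 0.3234, 0.2225]
orientation: [-0.385, -3.118, 0.0]
ft_force: [0.1, 0.7, -0.3]
width: 0.0876
time_s: 1.7
eef_pos: [0.4592, 0.0812, 0.2225]
orientation: [-0.39, -3.117, 0.001]
ft_force: [-1.1, -0.7, -0.1]
width: 0.0878
1.7 [[-9.692e-01  2.463e-01 -2.000e-04  4.592e-01]
 [ 2.463e-01  9.692e-01 -6.000e-04  8.120e-02]
 [ 0.000e+00 -7.000e-04 -1.000e+00  2.225e-01]
 [ 0.000e+00  0.000e+00  0.000e+00  1.000e+00]]
```

View pics/w1.png

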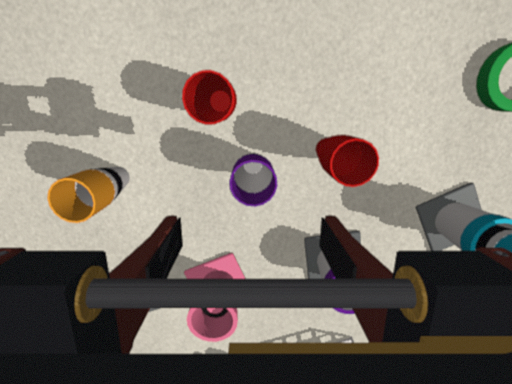

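The wrist view shows the purple cup's mouth at about (253,180) between the jaws, with red cups at (209,97) and (348,161).

Run:
```python
from h import *
im=cv2.imread('pics/w1.png');cv2.imwrite('pics/w1c.png',cv2.resize(im[145:215,218:290],None,fx=8,fy=8,interpolation=cv2.INTER_CUBIC))
```

```text
(no output)
```

View pics/w1c.png

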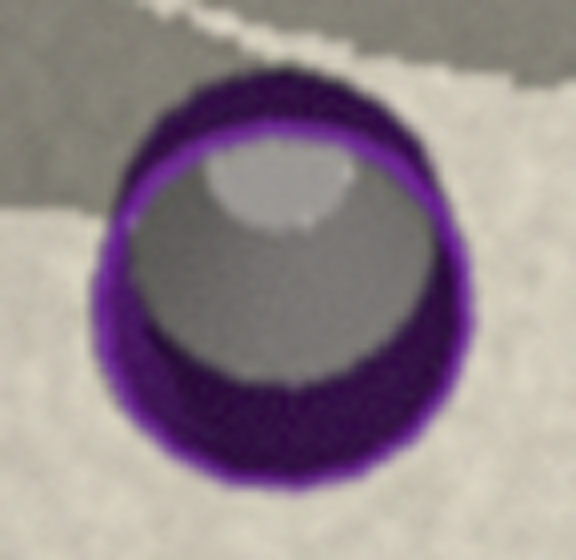

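Run:
```python
from h import *
T=np.load('T1.npy')
g=lambda p:((p[0]+.5)/8-.5+218,(p[1]+.5)/8-.5+145)
c=ray('wrist',g((284,304)),.11,T);print(c, np.linalg.norm(ray('wrist',g((92,304)),.11,T)-ray('wrist',g((475,304)),.11,T)),np.linalg.norm(ray('wrist',g((284,118)),.11,T)-ray('wrist',g((284,490)),.11,T)))
s,T=pose();print(totool((c[0],c[1],.088-arm.grip_point_offset),T))
```

```text
[0.45787938 0.08387559 0.11      ] 0.04904978957601375 0.04928758628963734
[9.76513222e-04 9.05711078e-04 1.53119337e-01 1.00000000e+00]
```

Wrist: cup at (0.458, 0.084), 49 mm across, which agrees with the 50 mm given. Now I'll descend and grip.

```bash
python3 -m inch '-1 .001 .001 .03 0;-1 .001 .001 .065 0;-1 .001 .001 .1 0;-1 .001 .001 .13 0;-1 .001 .001 .147 0;-1 .001 .001 .152 0;-1 .001 .001 .152 0' 15 && python3 -m inch '.3 0 0 0 0;.6 0 0 0 0;.6 0 0 0 0;.6 0 0 0 0;.6 0 0 0 0;.6 0 0 0 0;.6 0 0 0 0' 15
python3 - <<'E'
from h import *
s,T=pose();print(s['time_s'],s['eef_pos'],s['width'],s['ft_force'])
E
```

```text
time_s: 2.45
eef_pos: [0.4575, 0.0853, 0.0703]
orientation: [-0.381, -3.117, 0.001]
ft_force: [0.4, -0.0, 1.0]
width: 0.0879
time_s: 3.15
eef_pos: [0.4584, 0.0846, 0.0709]
orientation: [0.384, 3.118, 0.0]
ft_force: [0.5, 0.1, 3.1]
width: 0.0503
3.15 [0.45839561 0.08455715 0.07089184] 0.050328074025129316 [0.50600413 0.08806332 3.06199082]
```

```bash
python3 -m inch '.6 0 0 -.02 0;.6 0 0 -.05 0;.6 0 0 -.085 0;.6 0 0 -.115 0;.6 0 0 -.13 0;.6 0 0 -.13 0' 20
python3 - <<'E'
from h import *
s,T=pose();print(s['time_s'],s['eef_pos'],s['width'],s['ft_force']);print(totool((.631,.1695,.2),T))
cv2.imwrite('pics/w2.png',cv2.cvtColor(snapshot('wrist'),cv2.COLOR_RGB2BGR))
cv2.imwrite('pics/s2.png',cv2.cvtColor(snapshot('scene'),cv2.COLOR_RGB2BGR))
E
```

```text
time_s: 3.75
eef_pos: [0.4593, 0.0849, 0.2024]
orientation: [0.383, 3.115, 0.004]
ft_force: [-0.0, 0.4, -0.4]
width: 0.05
3.75 [0.45930098 0.08486454 0.2024416 ] 0.05003837714676239 [-0.00861689  0.3928189  -0.43704009]
[-0.14605198  0.12372599  0.00322089  1.        ]
```

View pics/w2.png

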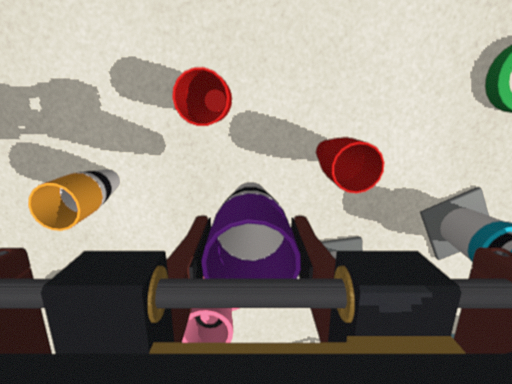

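View pics/s2.png

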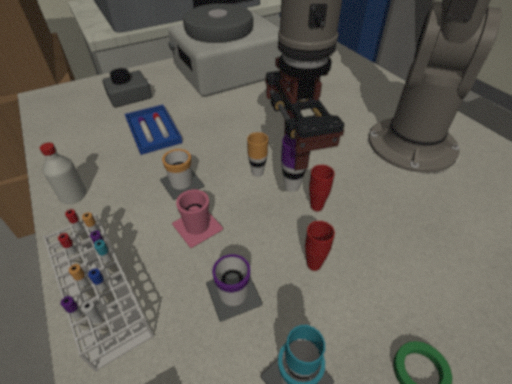

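The cup is held and lifted (wrist (250,240), scene (293,165)). I'll move over the dock and compare in the top and scene views.

```bash
python3 -m inch '.6 -.015 .013 0 0;.6 -.045 .038 0 0;.6 -.075 .064 0 0;.6 -.105 .089 0 0;.6 -.13 .11 0 0;.6 -.143 .121 0 0;.6 -.146 .124 0 0;.6 -.146 .124 0 0'
python3 - <<'E'
from h import *
s,T=pose();print(s['time_s'],s['eef_pos'],s['width'],s['ft_force']);print(totool((.631,.1695,.2),T))
np.save('T3.npy',T)
for n in('wrist','scene','top'):
  im=cv2.cvtColor(snapshot(n),cv2.COLOR_RGB2BGR);cv2.imwrite(f'pics/{n}3.png',im)
  if n!='wrist':
    y,x=(150,160) if n=='scene' else (80,130)
    cv2.imwrite(f'pics/{n}3c.png',cv2.resize(im[y:y+180,x:x+150],None,fx=3.3,fy=3.3,interpolation=cv2.INTER_CUBIC))
E
```

```text
time_s: 4.65
eef_pos: [0.629, 0.169, 0.1986]
orientation: [-0.383, -3.115, 0.003]
ft_force: [-0.6, 0.0, -0.5]
width: 0.0505
4.65 [0.62898192 0.16897083 0.19864313] 0.05046689095257984 [-0.6227799   0.02178553 -0.48526993]
[-1.82623003e-03  9.99725524e-04 -1.36352240e-03  1.00000000e+00]
```

View pics/scene3c.png

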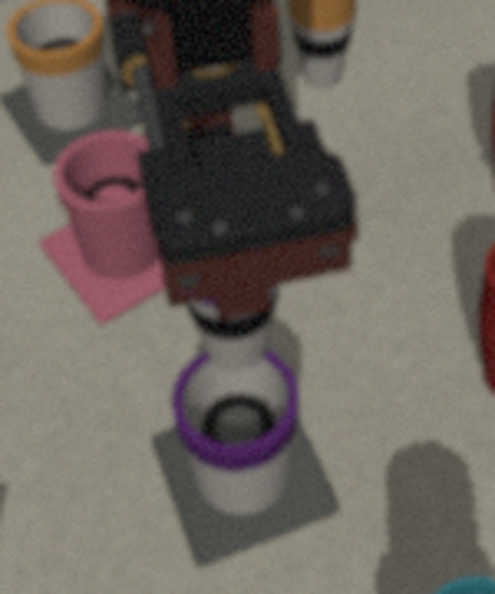

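View pics/wrist3.png

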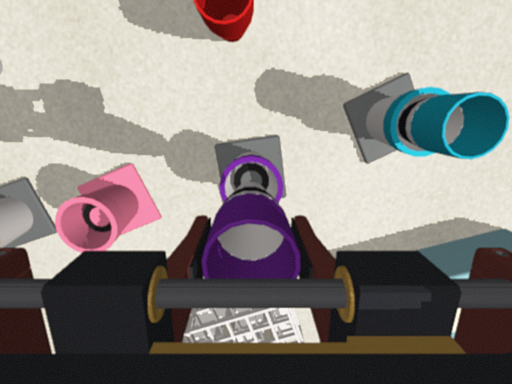

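View pics/top3c.png

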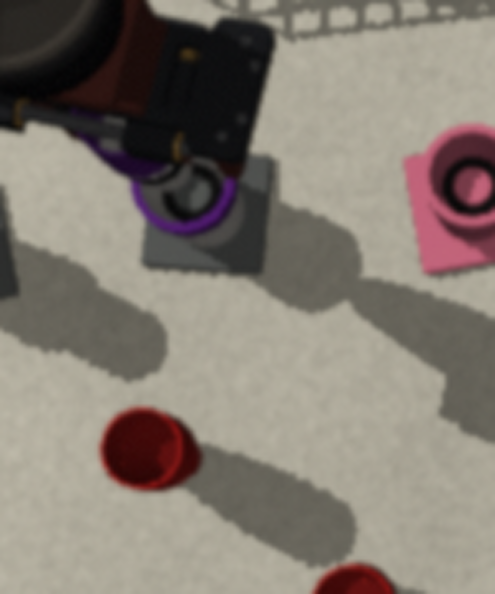

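Run:
```python
from h import *
im=cv2.imread('pics/wrist3.png');cv2.imwrite('pics/wrist3c.png',cv2.resize(im[140:215,210:295],None,fx=8,fy=8,interpolation=cv2.INTER_CUBIC))
# predicted rim for hypotheses
T=np.load('T3.npy');c=camera_params('wrist');X=np.linalg.inv(T@c['T_tool_cam'])
for cx,cy in((.631,.1695),):
  for a in range(0,360,45):
    p=X@np.array([cx+.0325*np.cos(np.radians(a)),cy+.0325*np.sin(np.radians(a)),.084,1]);q=c['intrinsics']@p[:3];q=q/q[2];print(a,((q[0]-210+.5)*8-.5).round(),((q[1]-140+.5)*8-.5).round())
```

```text
0 398.0 598.0
45 551.0 493.0
90 585.0 311.0
135 473.0 157.0
180 278.0 128.0
225 121.0 243.0
270 98.0 428.0
315 213.0 572.0
```

View pics/wrist3c.png

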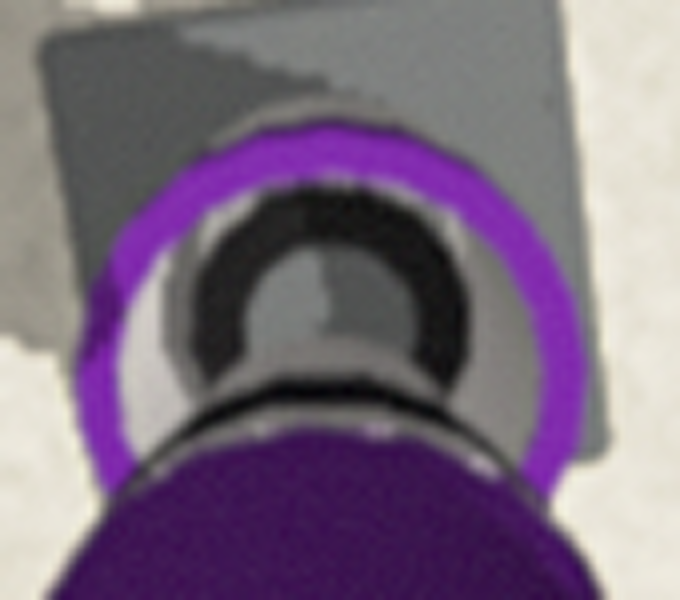

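The predicted rim matches the wrist picture to about 1 mm (left 76, right 588, top 120 in the crop). I'll descend to just above the liner.

```bash
python3 -m inch '.6 -.001 0 .01 0;.6 -.001 0 .025 0;.6 -.001 0 .04 0;.6 -.001 0 .053 0;.6 -.001 0 .06 0;.6 -.001 0 .063 0;.6 -.001 0 .063 0' 30
python3 - <<'E'
from h import *
s,T=pose();print(s['time_s'],s['eef_pos'],s['width'],s['ft_force']);print(totool((.631,.169,.1085),T))
im=cv2.cvtColor(snapshot('scene'),cv2.COLOR_RGB2BGR);cv2.imwrite('pics/s4.png',cv2.resize(im[180:330,170:310],None,fx=4,fy=4,interpolation=cv2.INTER_CUBIC))
E
```

```text
time_s: 5.5
eef_pos: [0.6307, 0.1691, 0.1372]
orientation: [-0.384, -3.118, 0.001]
ft_force: [0.3, -0.1, 0.1]
width: 0.05
5.5 [0.63069285 0.16907366 0.13718503] 0.049955654348430134 [ 0.26673869 -0.12514284  0.0512786 ]
[-3.29388077e-04  1.49709716e-05  2.86848774e-02  1.00000000e+00]
```

View pics/s4.png

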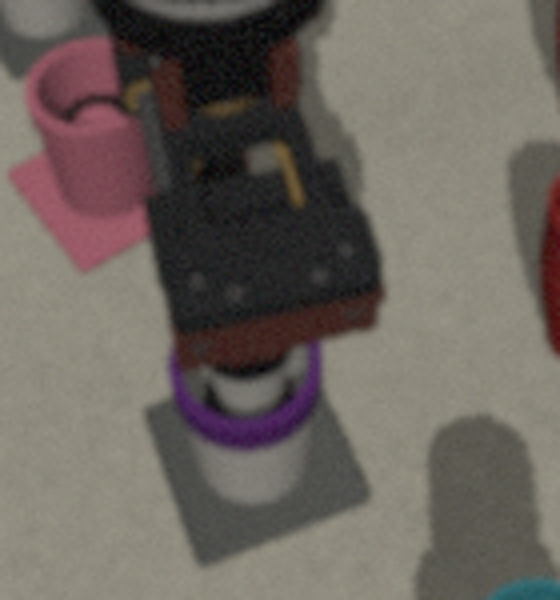

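The cup's foot is inside the dock's rim and roughly centred (crop (245,390)). Now the slow push.

```bash
python3 -m inch '.6 0 0 .002 0;.6 0 0 .004 0;.6 0 0 .006 0;.6 0 0 .008 0;.6 0 0 .01 0;.6 0 0 .012 0;.6 0 0 .014 0;.6 0 0 .016 0'; python3 -m inch '.6 0 0 .002 0;.6 0 0 .004 0;.6 0 0 .006 0;.6 0 0 .008 0;.6 0 0 .008 0'
python3 - <<'E'
from h import *
s,T=pose();print(s['time_s'],s['eef_pos'],s['width'],s['ft_force'])
im=cv2.cvtColor(snapshot('scene'),cv2.COLOR_RGB2BGR);cv2.imwrite('pics/s5.png',cv2.resize(im[180:330,170:310],None,fx=4,fy=4,interpolation=cv2.INTER_CUBIC))
E
```

```text
time_s: 6.35
eef_pos: [0.6311, 0.1691, 0.1225]
orientation: [0.384, 3.118, 0.001]
ft_force: [-3.4, -0.1, 6.1]
width: 0.0498
time_s: 6.85
eef_pos: [0.631, 0.1691, 0.1143]
orientation: [0.384, 3.118, 0.001]
ft_force: [-2.2, -0.1, 4.5]
width: 0.0502
6.85 [0.63099032 0.16908021 0.11425286] 0.05019745061227715 [-2.2361232  -0.09680298  4.52982879]
```

View pics/s5.png

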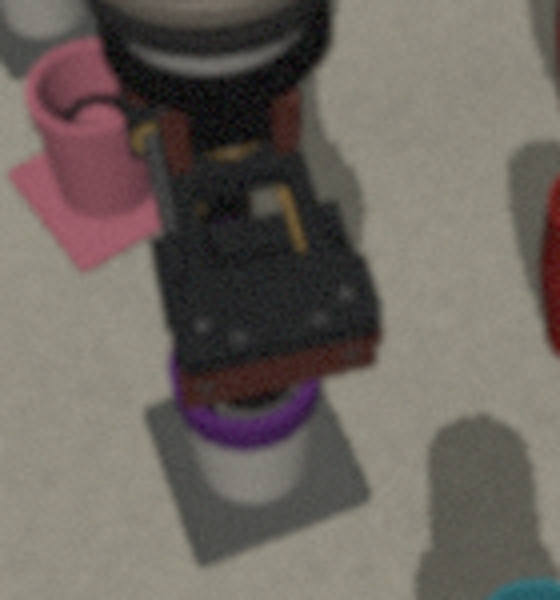

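```bash
python3 -m inch '.6 0 0 .0015 0;.6 0 0 .003 0;.6 0 0 .0045 0;.6 0 0 .0055 0;.6 0 0 .0055 0'
python3 -m inch '.3 0 0 0 0;0 0 0 0 0;-.5 0 0 0 0;-.8 0 0 0 0;-.8 0 0 0 0;-.8 0 0 0 0;-.8 0 0 0 0'
python3 - <<'E'
from h import *
s,T=pose();print(s['time_s'],s['eef_pos'],s['width'],s['ft_force'])
cv2.imwrite('pics/w6.png',cv2.cvtColor(snapshot('wrist'),cv2.COLOR_RGB2BGR))
E
```

```text
time_s: 7.4
eef_pos: [0.631, 0.1691, 0.1087]
orientation: [0.384, 3.118, 0.0]
ft_force: [-1.8, -0.7, 5.7]
width: 0.0502
time_s: 8.1
eef_pos: [0.6307, 0.1692, 0.108]
orientation: [-0.383, -3.118, 0.0]
ft_force: [-0.5, 0.7, 0.9]
width: 0.0788
8.1 [0.63074685 0.16920808 0.10798814] 0.07875106614091171 [-0.53920561  0.70530212  0.85184386]
```

View pics/w6.png

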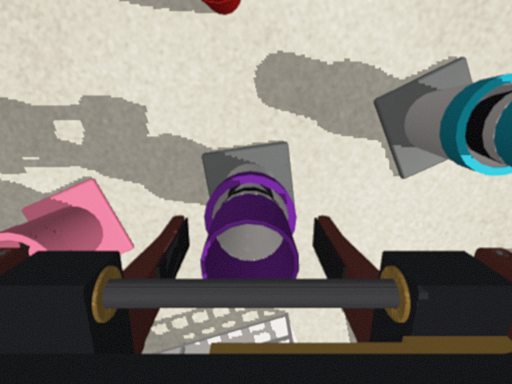

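The cup is released: the jaws (at 180 and 320) are clear of the collar at (250,240). I'll retreat straight up and away, then check.

```bash
python3 -m inch '-.9 0 0 -.01 0;-.9 0 0 -.03 0;-.9 0 0 -.06 0;-.9 0 0 -.1 0;-.9 0 0 -.13 0;-.9 0 0 -.15 0' && python3 -m inch '-.9 .03 0 0 0;-.9 .07 0 0 0;-.9 .11 0 0 0;-.9 .15 0 0 0;-.9 .17 0 0 0;-.9 .17 0 0 0'
python3 - <<'E'
from h import *
s,T=pose();print(s['time_s'],s['eef_pos'],s['width'],s['ft_force'])
im=cv2.cvtColor(snapshot('scene'),cv2.COLOR_RGB2BGR);cv2.imwrite('pics/s7.png',im);cv2.imwrite('pics/s7c.png',cv2.resize(im[210:380,190:350],None,fx=3.5,fy=3.5,interpolation=cv2.INTER_CUBIC))
im=cv2.cvtColor(snapshot('top'),cv2.COLOR_RGB2BGR);cv2.imwrite('pics/t7.png',im);
E
```

```text
time_s: 8.75
eef_pos: [0.6317, 0.1691, 0.2619]
orientation: [0.384, 3.115, 0.003]
ft_force: [0.7, 0.4, 0.3]
width: 0.0836
time_s: 9.35
eef_pos: [0.4636, 0.2114, 0.259]
orientation: [-0.378, -3.118, -0.002]
ft_force: [1.1, -0.1, 0.7]
width: 0.0834
9.35 [0.46356379 0.21143694 0.25899695] 0.08338653219874877 [ 1.08003668 -0.09239554  0.65596088]
```

View pics/s7c.png

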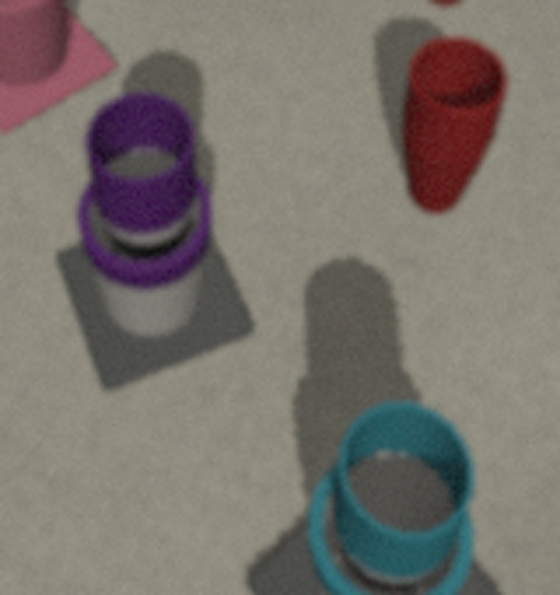

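View pics/t7.png

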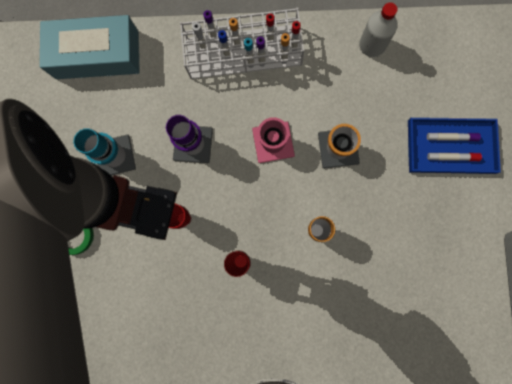

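The cup stands upright in the dock, much like the turquoise reference, and nothing else has moved. Next is a numerical check of its depth.

Run:
```python
from h import *
c=camera_params('scene')
a=np.radians(np.arange(0,360,3))
def ext(cx,cy,r,z):
    p=np.c_[cx+r*np.cos(a),cy+r*np.sin(a),0*a+z]
    q=cv2.projectPoints(p,c['rvec'],c['tvec'],c['intrinsics'],None)[0][:,0]
    q=(q-[190,210]+.5)*3.5-.5
    return np.r_[q.min(0),q.max(0)].round()
cx,cy=.634,.1726  # dock as this camera sees it
print('rim',ext(cx,cy,.0325,.084))
for f in(.028,.033,.038,.043,.048): print(f,'mouth',ext(cx,cy,.025,f+.11),'collar bottom',ext(cx,cy,.025,f+.066))
```

```text
rim [ 78. 163. 212. 281.]
0.028 mouth [ 84. 111. 194. 204.] collar bottom [ 92. 164. 196. 255.]
0.033 mouth [ 83. 105. 194. 198.] collar bottom [ 91. 159. 196. 250.]
0.038 mouth [ 82.  98. 194. 191.] collar bottom [ 90. 153. 196. 244.]
0.043 mouth [ 81.  92. 193. 185.] collar bottom [ 89. 147. 196. 238.]
0.048 mouth [ 80.  85. 193. 179.] collar bottom [ 88. 141. 195. 233.]
```

Run:
```python
from h import *
im=cv2.imread('pics/s7.png')
cv2.imwrite('pics/s7d.png',cv2.resize(im[230:300,205:260],None,fx=8,fy=8,interpolation=cv2.INTER_CUBIC))
cv2.imwrite('pics/s7e.png',cv2.resize(im[310:384,265:340],None,fx=8,fy=8,interpolation=cv2.INTER_CUBIC))
```

```text
(no output)
```

View pics/s7d.png

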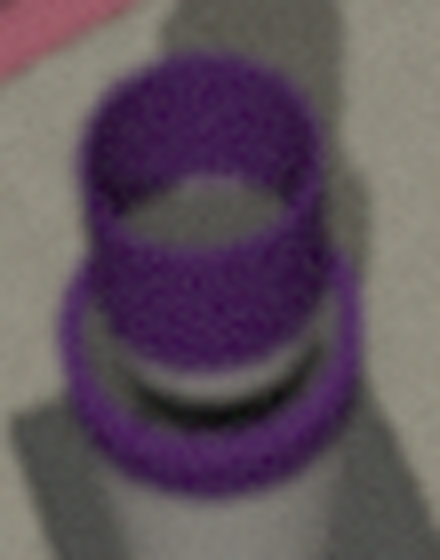

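View pics/s7e.png

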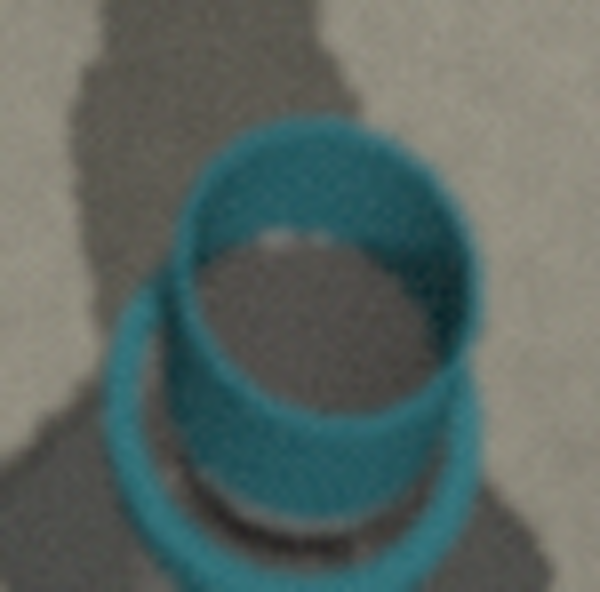

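Run:
```python
from bench import ticket
print(ticket.close_job())
```

```text
the job is handed in; nothing more can be done
None
```

I picked up the purple cup, lowered it into the purple dock and pushed the liner down slowly, with about 6 N vertical at the readings. Then I let go, backed the gripper well clear and handed the job in at about 9.5 s.

**Depth:** the arm's final height puts the cup's foot about 38 mm above the bench, so the liner is down about 18 mm. In the last scene picture the rim lies within the dark band, and the cup looks much like the nested turquoise one.

**Position:** the cup stands upright, its mouth within about 2 mm of where a centred cup's would appear. The amber cup, red cups and other docks look unmoved in the last pictures.

**Checks that disagreed:**
- The scene and top cameras placed things about 6–7 mm apart. I settled the positions with the wrist camera.
- My first projection of the final depth looked about 9 mm too high, because I had included the rim's thickness when reading the dock's position. Measured against the rim's upper edge, the foot comes out at about 37–40 mm, which agrees with the arm.
- A sideways force of 2–3 N showed during the push and was gone after release.

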